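# Open the stock case and scan the label inside its lid

## Task

Check in the plywood stock case: gently lift its lid (a pull tab sticks out at the front), without flinging it, until it leans back on its stop and stays open by itself. Then pick up the hand scanner and hold it steady for one second with its window about 80 mm from the middle of the label inside the open lid, pointing squarely at it. Finally lay the scanner back flat and centred on its charging pad, between the end lips and without dropping it, leave the lid open on its stop, and do not push the other things on the table about.

Things in the scene. Friction and masses are not known exactly. Their poses are not given: they have to be found in the camera images.
- case: Plywood case fixed to the table, 140 mm deep (x) by 220 mm wide (y) by 85 mm high without the lid, filled with a row of wallets to 22 mm below the rim. Origin: centre of its underside on the table; its x axis points from the tab side (front, towards the robot) to the hinge side, z up.
- hinge (a point): Point on the lid's hinge axis at the middle of the case's far top edge (70 mm behind the case origin, 85 mm up). The hinge axis runs along the y axis of this frame, which is fixed to the case.
- lid (a joint): Lid angle in rad: 0 closed, grows as the lid's front edge rises; stop at 2.0 (leaning back 0.43 past upright). Below about 1.6 the lid falls shut when let go, beyond that it falls gently back on its stop. Lid: plywood plate 140 x 220 x 10 mm, 0.25 to 0.5 kg.
- tab (a point): Grip point of the dark steel pull tab that sticks out 40 mm from the middle of the lid's front edge, 34 mm wide (y), 12 mm thick. The point lies 25 mm out from the lid's edge, on the tab's mid-plane, 165 mm from the hinge axis and 6 mm above it when closed (91 mm above the table). Axes turn with the lid: x from tab to hinge, y along the hinge, z out of the lid's outer face (up when closed).
- label (a point): Centre of the white striped label (72 mm along y by 50 mm along x) on the lid's inner face, 75 mm from the hinge axis; facing down when closed, facing the robot when open. Axes as for the tab: z points from the label through the lid to its outer face, so the label faces along -z.
- scanner: Hand scanner lying on its pad: 150 mm long (x), 42 mm high; rear 105 mm is a grey grip 38 mm wide with its top at 38 mm, front 45 mm a black head 54 mm wide and 42 mm high. 0.14 to 0.28 kg. Origin: centre of the underside; x points forwards to the window, z up. The centre of mass is about 10 mm ahead of the origin, 21 mm up.
- window (a point): Centre of the scanner's reading window, on the front end face: 75 mm ahead of the scanner's origin and 21 mm up. It looks along +x; axes as the scanner's.
- pad: Black charging pad fixed to the table, 190 mm (x) by 90 mm (y), 8 mm thick, with a 60 mm wide lip across each end (inner faces 174 mm apart, tops 16 mm above the table). Origin: centre of its underside; the scanner lies on it along x with its origin over the pad's, 8 mm up.
- tray: Bystander, fixed: white tray 170 x 110 mm with five thread spools, 65 mm high. It and the pad can swap sides. Origin: centre of underside.
- glue: Bystander: upright amber glue bottle with blue cap, 54 mm across, 130 mm high. Origin: centre of underside.
- tin: Bystander: metal tin, 70 mm across, 85 mm high. Origin: centre of underside.
- spool: Bystander: standing thread spool, 48 mm across, 60 mm high. Origin: centre of underside.
- mallet: Bystander: mallet 220 mm long lying at the back. Origin: underside, at the middle.
- brush: Bystander: brush 170 mm long lying at the right. Origin: underside, at the middle.
Things that resemble listed ones, but are neither listed nor needed, are in the scene too. There is more than one size of the pad; the one meant has the size given above.

How it is judged:
On the way, in this order (a step that is already met when the one before it is completed fails the run):
1. The lid rests open on its stop (within 0.06 rad), still, and no longer held (value of joint lid above 1.94 rad and velocity of joint lid between -0.1 and 0.1 rad/s and contact force between the fingers and case below 0.1 N), for 0.3 s.
2. Lid open, scanner held and aimed at the label from inside: 40 to 130 mm away, label centre within 25 mm of its axis, square within 0.5 rad, slower than 0.03 m/s and 0.2 rad/s, for 0.8 s (value of joint lid above 1.94 rad and x of label in the frame of window between 0.04 and 0.13 m and y of label in the frame of window between -0.025 and 0.025 m and z of label in the frame of window between -0.025 and 0.025 m and z of window in the frame of label below 0 m and angle between the x axis of window and the z axis of label, either way round below 0.5 rad and linear speed of scanner below 0.03 m/s and angular speed of scanner below 0.2 rad/s and contact force between the fingers and scanner above 0.5 N), for 0.8 s.
At the end, for the whole second after the job is handed in: The scanner lies flat and still on its pad (origin within 25 mm of the pad's centre along each pad axis, in line with the pad within 0.2 rad, not tilted over 0.08 rad), and the lid is open within 0.06 rad of its stop (value of joint lid above 1.94 rad and x of scanner in the frame of pad between -0.025 and 0.025 m and y of scanner in the frame of pad between -0.025 and 0.025 m and z of scanner in the frame of pad between 0.004 and 0.012 m and angle between the x axis of scanner and the x axis of pad, either way round below 0.2 rad and angle between scanner's own z axis and vertical below 0.08 rad and linear speed of scanner below 0.02 m/s); the robot touches nothing.
It fails at once if The lid is flung: it opens faster than 3 rad/s (velocity of joint lid above 3 rad/s).
It fails at once if The scanner is dropped or thrown: it moves faster than 0.6 m/s while out of the fingers (linear speed of scanner above 0.6 m/s and contact force between the fingers and scanner below 0.1 N).
It fails at once if A bystander (glue bottle, tin, spool, mallet or brush) is moved by more than 30 mm (distance of any of glue, tin, spool, mallet, brush from where it was at the start of the episode above 0.03 m).
It also fails if it takes over 70 s, if anything falls off the work surface, if the arm or the gripper's body presses on something with over 40 N, if the wrist force passes 120 N, or if a joint passes its speed limit or range.

## Robot

A 6-joint arm with a two-finger parallel gripper is mounted at the origin on the work surface. World frame = base frame: x ahead of the robot, y to its left, z up, the work surface at z = 0. Lengths are in m, angles in rad, forces in N, time in s.
With the tool pointing down it reaches from about 0.275 to 0.825 m from the base axis. Payload 5.2 kg.
Tool frame: the origin (TCP) lies between the finger pads; the fingertips stand 22 mm ahead of it and the grasp point (between the pads) lies 3 mm ahead of it; z points along the fingers, y is the line along which they close (so a half turn about z gives the same grasp; the last joint's range is limited). The gripper opens to 93 mm and grips with 3 to 60 N. Pads are 15 mm wide; open, the fingers measure 128 mm over their backs; the gripper's body (75 mm by 188 mm) begins 65 mm behind the grasp point.
Start: joints at [-1.54, 0.259, 1.535, -0, 1.348, -0.203], TCP at [0.127, -0.535, 0.241] pointing down, gripper open.
Joint ranges: [-3.14, 3.14], [-0.91, 2.08], [0.19, 2.58], [-1.22, 4.36], [0.22, 2.71], [-3.12, 3.12]. Speed limits (rad/s): [2.57, 2.57, 3.14, 3.14, 3.14, 3.14].

## Interface

Orientations are given as a unit quaternion [w, x, y, z].
In Python, from workcell import readout, cams, workorder gives the robot as it stands.
- The arm moves only by the tool arm_command, never from a script. Its argument "series" is a list of rows, each an object with "linear": the shift along the world's x, y, z scaled (see below), a list of three; "yaw": the turn about the world's z scaled (see below). In form: [{"linear": [dx, dy, dz], "yaw": yaw}, ...]. A call has 1 to 10 rows; each row shifts and turns the commanded pose from where the row before left it; what a row does not reach is not made up. The controller multiplies each number of a shift by 0.4 m and each number of a turn by 0.12 rad. A row lasts 1/10 s, in which the tool goes at most 50 mm and 8.59 degrees, less where a joint would pass 70% of its speed; a pose out of reach is approached as far as the arm can. A call with a number of a shift or a turn outside -1 to 1 is refused whole. A call with a gripper value outside its range is refused whole. "grip" is the opening, from -1 (shut) to 1 (fully open), set as the call begins (left out, the last holds). The fingers move at their own pace and stop on an object; "grip_force" is the grip in N (left out, the last holds). Time passes only in rows, so rows that do not move let the fingers close. It gives the time, the measured TCP pose, the force, the opening and the grip force at its end, in the units of the state.
- readout.sense(): the state, without advancing time (a new reading comes with each control period).
- cams.get_image(name): name is "scene" or "side" or "wrist"; returns (picture, depth): 384x512x3 uint8, blue, green, red; 384x512 float32, m along the optical axis (not along the pixel's ray), 0 where there is no reading.
- cams.camera_info(name): a dict with "fovy" (degrees; the focal length in pixels is half the picture's height over the tangent of half this angle, whatever the lens; pixels are square), "cx", "cy" (the principal point, pixels), "k1" (the pictures are not rectified: a ray, as slopes to the right and down, at radius r is drawn at 1 + k1 r^2 times it, then the intrinsics apply), "origin" and "attitude" of the camera in the world. Camera axes: x right, y down, z forward; pixel columns grow to the right and rows downward; lengths in m; the calibration is good to about 2 mm. A picture is of the moment at which its call begins: read the wrist's pose just before it. camera_info takes no time and is no camera call; for the wrist camera it gives the pose at the moment of the call.
- workorder.close_job(): hands the job in; it is judged then, once.
Trained networks look in the newest picture that a camera, given by its name, has taken for a name from the list of things; names that differ only in an ending like _2 or _b are one class to them, and where a whole thing is asked for, a point or a joint stands for the part that bears it (a point fixed in the world has none). Each returns a list of dicts, best first, with "score" (0 to 1); they miss things now and then, are a little off and sometimes report something else, mostly with a low value. They report only what shows in the picture. A call takes as long as a camera call. They do not tell look-alikes from the thing itself.
- cams.recognise(camera, thing): "position" ([x, y, z] in m, in the coordinates of the camera as it stood for that picture, good to about 4 mm: the middle of the surface that is visible of it).
- cams.outline_of(camera, thing): "pixels" (384x512 bool, what is visible of it).
- cams.mark_of(camera, thing): "position" ([x, y, z] in m, in the coordinates of the camera as it stood for that picture, good to about 4 mm: a listed point, or the origin of a listed thing).
The state is a dict: "time": time; "q": joint angles; "qd": joint speeds; "joint_torque": joint torques, N m; "position": TCP position; "orientation": TCP orientation; "force": force on the tool from outside, world axes, zero at the start; "ft_torque": the same for the moment, N m; "opening": opening from 0.0 (shut) to 1.0 (fully open); "grasp_force": force on a finger pad.
Only numpy, scipy, OpenCV 4.12 (cv2) and the standard library are available. Lean on these libraries where they do the work, as an engineer would, in place of code of your own. Each camera call takes 0.05 s, during which the arm holds its last target. There are 200 camera calls.

## Working session

There is one attempt and no reset: what is moved stays moved. The work goes in short steps, Python scripts to look and compute and a tool call to move; the robot and the scene stay as the last step left them, time stands still between calls to the robot, and variables do not carry over. Pictures are saved under pics/ and viewed, at most 10 in all, crops included, and the job is handed in when it is done.

Besides the shell and the picture viewer there is one more tool, called after "Emit:" by a JSON object that holds its "api" and its "payload". arm_command: Moves the arm, as the interface text tells. Its arguments: {"type":"object","properties":{"series":{"type":"array"},"grip":{"type":"number"},"grip_force":{"type":"number"}},"required":["series"]}

```bash
mkdir -p pics; ls
cat > h.py <<'E'
import numpy as np, cv2
from scipy.spatial.transform import Rotation as R
from workcell import readout, cams, workorder
def pose(ci):
    a=np.array(ci['attitude'],float)
    M=a if a.shape==(3,3) else R.from_quat(a,scalar_first=True).as_matrix()
    return M,np.array(ci['origin'],float)
def shot(n,f=None):
    ci=cams.camera_info(n); im,d=cams.get_image(n)
    if f: cv2.imwrite('pics/'+f,im)
    return ci,im,d
def w(ci,p):
    M,o=pose(ci); return M@np.array(p)+o
def cloud(ci,d):
    h,wd=d.shape; f=h/2/np.tan(np.radians(ci['fovy'])/2)
    K=np.array([[f,0,ci['cx']],[0,f,ci['cy']],[0,0,1]])
    u,v=np.meshgrid(np.arange(wd),np.arange(h))
    uv=np.stack([u,v],-1).reshape(-1,1,2).astype(np.float64)
    s=cv2.undistortPoints(uv,K,np.array([ci['k1'],0,0,0,0.])).reshape(h,wd,2)
    P=np.concatenate([s*d[...,None],d[...,None]],-1)
    M,o=pose(ci); P=P@M.T+o; P[d<=0]=np.nan
    return P
E
python3 - <<'E'
from h import *
print(readout.sense())
for n in ['scene','side']:
    ci,im,d=shot(n,n+'0.png'); print(n,ci)
    for t in ['case','hinge','tab','label','scanner','window','pad','tray','glue','tin','spool','mallet','brush']:
        print(t,[(np.round(w(ci,r['position']),3).tolist(),round(r['score'],2)) for r in cams.mark_of(n,t)][:4])
E
```

```text
pics
{'time': 0.0, 'q': array([-1.53980059e+00,  2.59352379e-01,  1.53608597e+00, -1.56119650e-05,
        1.34795944e+00, -2.02822367e-01]), 'qd': array([ 6.57867146e-05, -4.08330588e-05,  1.15033171e-03,  1.06088850e-03,
       -9.03864891e-04, -2.54929250e-03]), 'joint_torque': array([ 4.95238637e-04, -4.37308609e+01, -2.84002823e+01,  7.19759753e-02,
        4.15845599e-02, -1.36759700e-04]), 'position': array([ 0.12742125, -0.53452351,  0.23981145]), 'orientation': array([-8.99894185e-04,  9.93173310e-01,  1.16644593e-01,  6.98640813e-05]), 'force': array([-0.21840664,  0.32381578, -1.03661793]), 'ft_torque': array([0.00704237, 0.00480778, 0.02007038]), 'grasp_force': 0.0, 'opening': 0.9996777919178198}
scene {'fovy': 43.566594790243116, 'cx': 263.1387498532544, 'cy': 190.56875826788604, 'k1': -0.09499880603782639, 'origin': array([ 1.13523093, -0.75658015,  1.20423048]), 'attitude': array([-0.318837  ,  0.87817541,  0.33168259, -0.13091055])}
case [([0.565, 0.031, -0.004], 0.91)]
hinge [([0.458, -0.33, 0.001], 0.67), ([0.635, 0.038, 0.086], 0.62)]
tab [([0.477, 0.029, 0.088], 0
[... 679 characters left out ...]
4388994953, 'origin': array([0.33068097, 0.75233821, 0.77510479]), 'attitude': array([ 0.03783034, -0.07943741,  0.9073912 , -0.41097417])}
case [([0.558, 0.032, -0.003], 0.57)]
hinge []
tab [([0.469, 0.029, 0.093], 0.77), ([0.633, 0.037, 0.083], 0.36)]
label [([0.559, 0.032, 0.083], 0.76)]
scanner [([0.408, 0.305, 0.009], 0.75)]
window [([0.481, 0.322, 0.028], 0.7)]
pad [([0.19, 0.332, 0.002], 0.85), ([0.412, 0.296, -0.002], 0.78)]
tray [([0.456, -0.326, -0.002], 0.91)]
glue [([0.735, 0.273, -0.006], 0.63)]
tin [([0.682, -0.268, 0.001], 0.88)]
spool [([0.623, 0.347, -0.002], 0.62)]
mallet [([0.772, -0.013, 0.001], 0.93)]
brush [([0.639, -0.462, -0.003], 0.57), ([0.41, 0.299, -0.003], 0.54)]
```

View pics/scene0.png

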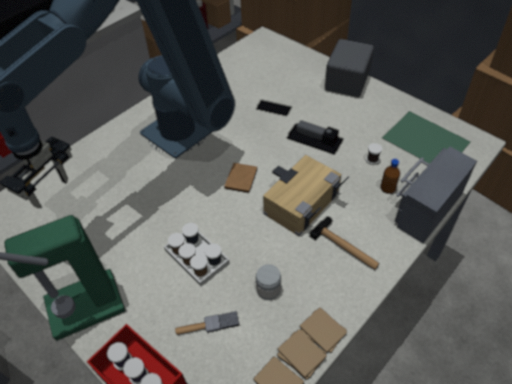

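View pics/side0.png

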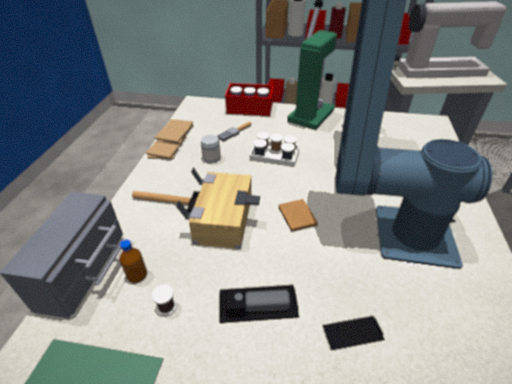

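Scene view: plywood case at about (300,193) with its tab at (284,173), scanner on a black pad at (316,135), a second black plate at (274,107). The tray (197,251) is on the right. In the side view the pad with scanner is at (258,303) and the smaller black plate at (353,332). The pad candidates are therefore (316,135) and (274,107) in the scene view. I'll check their sizes and measure the yaws.

Run:
```python
from h import *
def rect(Q):
    (c,s,a)=cv2.minAreaRect(Q[:,:2].astype(np.float32)*1000)
    # robust: long-axis angle
    b=cv2.boxPoints((c,s,a)); e=[b[1]-b[0],b[2]-b[1]]; e=max(e,key=np.linalg.norm)
    return np.round(c,0),np.round(sorted(s),0),round(((np.degrees(np.arctan2(e[1],e[0]))+90)%180)-90,1)
for n in ['scene','side']:
    ci,im,d=shot(n); P=cloud(ci,d); X,Y,Z=P[...,0],P[...,1],P[...,2]; g=im.max(2)
    print(n)
    def comp(m,name,op=1):
        m=cv2.morphologyEx(m.astype(np.uint8),cv2.MORPH_OPEN,np.ones((op,op)))
        k,l,st,_=cv2.connectedComponentsWithStats(m)
        if k<2: return print(name,'none')
        i=1+np.argmax(st[1:,4]); print(name,st[i,4],rect(P[l==i]),'z',np.round(np.nanmedian(Z[l==i]),4))
    near=lambda x,y,r:(abs(X-x)<r)&(abs(Y-y)<r)
    comp(near(.41,.3,.13)&(g<70)&(Z<.03),'pad')
    comp(near(.41,.3,.13)&(Z>.028)&(Z<.07),'scanner')
    comp(near(.19,.33,.13)&(g<70)&(Z<.03),'small')
    comp(near(.56,.03,.16)&(Z>.085)&(Z<.105)&(g>110),'lidtop')
    comp(near(.46,.03,.06)&(Z>.07)&(Z<.12)&(g<90),'tab')
    for t in ['tab','hinge','scanner','window','pad']:
        print(t,[(np.round(w(ci,r['position']),3).tolist(),round(r['score'],2)) for r in cams.mark_of(n,t)][:2])
    if n=='side': cv2.imwrite('pics/crop.png',cv2.resize(im[270:360,200:400],(800,360),interpolation=cv2.INTER_CUBIC))
```

```text
scene
pad 652 (array([417., 292.]), array([ 88., 186.]), np.float32(15.5)) z 0.0076
scanner 454 (array([415., 307.]), array([ 63., 148.]), np.float32(8.5)) z 0.0436
small 286 (array([191., 327.]), array([ 59., 127.]), np.float32(21.5)) z 0.0039
lidtop 2293 (array([566.,  33.]), array([142., 224.]), np.float32(-87.3)) z 0.0936
tab 187 (array([490.,  28.]), array([57., 58.]), np.float32(-0.2)) z 0.0955
tab [([0.473, 0.029, 0.091], 0.73), ([0.741, 0.27, -0.001], 0.27)]
hinge [([0.632, 0.039, 0.082], 0.88)]
scanner [([0.412, 0.308, 0.005], 0.73)]
window [([0.487, 0.325, 0.032], 0.66), ([0.627, 0.344, -0.004], 0.42)]
pad [([0.412, 0.296, 0.004], 0.79), ([0.188, 0.327, -0.002], 0.66)]
side
pad 1225 (array([410., 300.]), array([ 87., 184.]), np.float32(14.6)) z 0.0086
scanner 1225 (array([410., 309.]), array([ 54., 150.]), np.float32(14.8)) z 0.0458
small 1279 (array([187., 333.]), array([ 56., 124.]), np.float32(20.6)) z 0.0059
lidtop 2499 (array([564.,  33.]), array([144., 224.]), np.float32(-87.4)) z 0.0962
tab 188 (array([491.,  30.]), array([53., 65.]), np.float32(19.7)) z 0.0984
tab [([0.469, 0.026, 0.09], 0.81)]
hinge [([0.634, 0.042, 0.082], 0.75)]
scanner [([0.409, 0.304, 0.009], 0.92)]
window [([0.481, 0.326, 0.031], 0.78)]
pad [([0.188, 0.332, 0.0], 0.82), ([0.41, 0.298, -0.002], 0.61)]
```

View pics/crop.png

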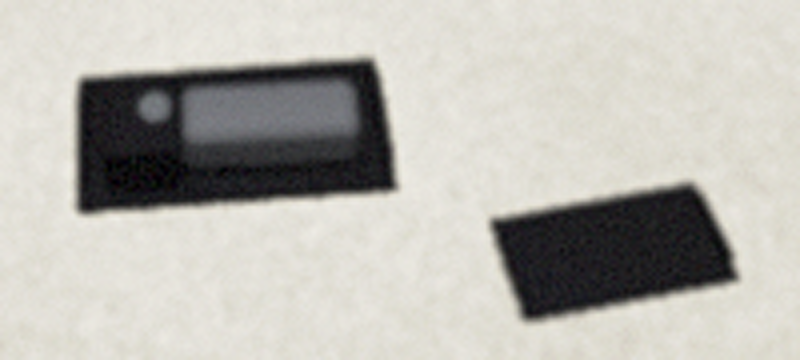

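The pad meant is the one at crop (235,135): it measures about 187 x 88 mm, carries the scanner and matches the listed size. The other, at crop (615,250), is about 125 x 57 mm, so it is the look-alike. Scanner and pad yaw is about 0.26, case yaw about 0.05, and the tab is at (0.470, 0.0285, 0.091).

Emit:
{"api": "arm_command", "payload": {"series": [{"linear":[0.057,0.094,0],"yaw":-0.15},{"linear":[0.057,0.094,0],"yaw":-0.15},{"linear":[0.057,0.094,0],"yaw":-0.15},{"linear":[0.057,0.094,0],"yaw":-0.15},{"linear":[0.057,0.094,0],"yaw":-0.15},{"linear":[0.057,0.094,0],"yaw":-0.15},{"linear":[0.057,0.094,0],"yaw":-0.15},{"linear":[0.057,0.094,0],"yaw":-0.15},{"linear":[0.057,0.094,0],"yaw":-0.15},{"linear":[0.057,0.094,0],"yaw":-0.15}], "grip": 1}}

```text
time: 3.0
position: [0.3561, -0.1575, 0.241]
orientation: [0.0, 1.0, 0.026, 0.0]
force: [0.9, -0.8, -0.4]
opening: 0.998
grasp_force: 0.0
```

Emit:
{"api": "arm_command", "payload": {"series": [{"linear":[0.057,0.094,0],"yaw":0},{"linear":[0.057,0.094,0],"yaw":0},{"linear":[0.057,0.094,0],"yaw":0},{"linear":[0.057,0.094,0],"yaw":0},{"linear":[0,0,0],"yaw":0},{"linear":[0,0,0],"yaw":0}]}}

```text
time: 3.6
position: [0.4466, -0.0079, 0.2405]
orientation: [0.0, 1.0, 0.029, -0.0]
force: [-0.3, -0.1, 0.2]
opening: 1.001
grasp_force: 0.0
```

Run:
```python
from h import *
print(readout.sense()['position'])
ci,im,d=shot('wrist','wrist1.png'); P=cloud(ci,d)
for t in ['tab','hinge','case']:
    print(t,[(np.round(w(ci,r['position']),4).tolist(),round(r['score'],2)) for r in cams.mark_of('wrist',t)][:2])
for r in cams.outline_of('wrist','tab')[:2]:
    m=r['pixels']; print(r['score'],m.sum(),np.nanmedian(P[m],0),np.nanpercentile(P[m],[3,97],axis=0))
```

```text
[ 0.44660253 -0.00787612  0.24049512]
tab [([0.4704, 0.024, 0.0953], 0.85)]
hinge []
case [([0.568, 0.0342, -0.005], 0.89)]
0.93 34250 [0.54124494 0.0289851  0.09515472] [[ 0.47746824 -0.07117437  0.09367017]
 [ 0.58624799  0.13237476  0.09833629]]
```

View pics/wrist1.png

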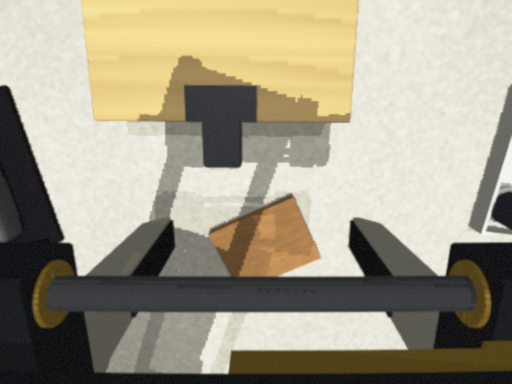

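The wrist view shows the tab from (203,122) to (242,166) in front of the lid, clear between the fingers once aligned. Now down onto it.

Emit:
{"api": "arm_command", "payload": {"series": [{"linear":[0.058,0.088,0],"yaw":0},{"linear":[0,0,-0.06],"yaw":0},{"linear":[0,0,-0.08],"yaw":0},{"linear":[0,0,-0.08],"yaw":0},{"linear":[0,0,-0.08],"yaw":0},{"linear":[0,0,-0.066],"yaw":0},{"linear":[0,0,0],"yaw":0},{"linear":[0,0,0],"yaw":0}]}}

```text
time: 4.65
position: [0.4699, 0.0257, 0.0946]
orientation: [-0.0, 1.0, 0.026, -0.0]
force: [-0.2, 0.1, 1.3]
opening: 1.003
grasp_force: 0.0
```

Emit:
{"api": "arm_command", "payload": {"series": [{"linear":[0,0,0],"yaw":0},{"linear":[0,0,0],"yaw":0},{"linear":[0,0,0],"yaw":0},{"linear":[0,0,0],"yaw":0},{"linear":[0,0,0],"yaw":0},{"linear":[0,0,0],"yaw":0},{"linear":[0,0,0],"yaw":0},{"linear":[0,0,0],"yaw":0}], "grip": -1, "grip_force": 15}}

```text
time: 5.45
position: [0.4697, 0.0276, 0.0941]
orientation: [-0.001, 1.0, 0.026, -0.0]
force: [1.5, 16.5, 0.9]
opening: 0.363
grasp_force: 13.1
```

Run:
```python
import numpy as np
th=np.r_[0,.05+.1*np.arange(20)]
x=-.165*np.cos(th)+.006*np.sin(th); z=.165*np.sin(th)+.006*np.cos(th)
for t,a,b in zip(th[1:],np.diff(x),np.diff(z)): print(round(t,2),np.round([a/.4*np.cos(.055),a/.4*np.sin(.055),b/.4],4))
```

```text
0.05 [0.0013 0.0001 0.0206]
0.15 [0.0056 0.0003 0.0409]
0.25 [0.0096 0.0005 0.0401]
0.35 [0.0136 0.0007 0.0389]
0.45 [0.0174 0.001  0.0374]
0.55 [0.0211 0.0012 0.0355]
0.65 [0.0245 0.0013 0.0332]
0.75 [0.0277 0.0015 0.0306]
0.85 [0.0306 0.0017 0.0277]
0.95 [0.0332 0.0018 0.0245]
1.05 [0.0355 0.002  0.021 ]
1.15 [0.0374 0.0021 0.0174]
1.25 [0.0389 0.0021 0.0135]
1.35 [0.0401 0.0022 0.0096]
1.45 [0.0408 0.0022 0.0055]
1.55 [0.0412 0.0023 0.0014]
1.65 [ 0.0411  0.0023 -0.0027]
1.75 [ 0.0406  0.0022 -0.0068]
1.85 [ 0.0398  0.0022 -0.0108]
1.95 [ 0.0385  0.0021 -0.0147]
```

Emit:
{"api": "arm_command", "payload": {"series": [{"linear":[0.001,0.005,0.021],"yaw":0},{"linear":[0.006,0,0.041],"yaw":0},{"linear":[0.01,0,0.04],"yaw":0},{"linear":[0.014,0.001,0.039],"yaw":0},{"linear":[0.017,0.001,0.037],"yaw":0}]}}

```text
time: 5.95
position: [0.4888, 0.0287, 0.1661]
orientation: [0.001, 1.0, 0.027, -0.0]
force: [3.1, -3.3, -4.9]
opening: 0.364
grasp_force: 15.0
```

Forces are low; I'll carry on along the arc.

Emit:
{"api": "arm_command", "payload": {"series": [{"linear":[0.021,0.001,0.036],"yaw":0},{"linear":[0.025,0.001,0.033],"yaw":0},{"linear":[0.028,0.002,0.031],"yaw":0},{"linear":[0.031,0.002,0.028],"yaw":0},{"linear":[0.033,0.002,0.025],"yaw":0},{"linear":[0.036,0.002,0.021],"yaw":0},{"linear":[0.037,0.002,0.017],"yaw":0}]}}

```text
time: 6.65
position: [0.5731, 0.0328, 0.242]
orientation: [0.001, 1.0, 0.027, -0.001]
force: [-1.0, -5.4, -3.2]
opening: 0.361
grasp_force: 15.0
```

Emit:
{"api": "arm_command", "payload": {"series": [{"linear":[0.039,0.002,0.014],"yaw":0},{"linear":[0.04,0.002,0.01],"yaw":0},{"linear":[0.041,0.002,0.005],"yaw":0},{"linear":[0.041,0.002,0.001],"yaw":0},{"linear":[0.041,0.002,-0.003],"yaw":0}]}}

```text
time: 7.15
position: [0.6545, 0.0368, 0.2533]
orientation: [0.001, 1.0, 0.026, -0.0]
force: [0.2, -5.0, 0.8]
opening: 0.364
grasp_force: 15.0
```

Emit:
{"api": "arm_command", "payload": {"series": [{"linear":[0.041,0.002,-0.007],"yaw":0},{"linear":[0.04,0.002,-0.011],"yaw":0},{"linear":[0.036,0.002,-0.014],"yaw":0},{"linear":[0,0,0],"yaw":0},{"linear":[0,0,0],"yaw":0}]}}

```text
time: 7.65
position: [0.7023, 0.039, 0.2405]
orientation: [0.001, 1.0, 0.026, 0.001]
force: [2.3, -4.1, 0.6]
opening: 0.361
grasp_force: 15.0
```

Emit:
{"api": "arm_command", "payload": {"series": [{"linear":[0,0,0],"yaw":0},{"linear":[0,0,0],"yaw":0},{"linear":[0,0,0],"yaw":0},{"linear":[0,0,0],"yaw":0},{"linear":[0,0,0],"yaw":0},{"linear":[0,0,0],"yaw":0}], "grip": 1}}

```text
time: 8.25
position: [0.7009, 0.0407, 0.2399]
orientation: [-0.0, 1.0, 0.027, -0.0]
force: [-0.9, -0.1, 0.8]
opening: 0.833
grasp_force: 0.0
```

Emit:
{"api": "arm_command", "payload": {"series": [{"linear":[0,0,0.05],"yaw":0},{"linear":[0,0,0.08],"yaw":0},{"linear":[0,0,0.08],"yaw":0},{"linear":[0,0,0],"yaw":0},{"linear":[0,0,0],"yaw":0}]}}

```text
time: 8.75
position: [0.7013, 0.0406, 0.3247]
orientation: [0.0, 1.0, 0.027, 0.001]
force: [-0.2, 0.9, -0.6]
opening: 0.999
grasp_force: 0.0
```

Run:
```python
from h import *
for n in ['scene','side']:
    ci,im,d=shot(n,n+'2.png'); P=cloud(ci,d)
    for t in ['label','tab','scanner','window']:
        print(n,t,[(np.round(w(ci,r['position']),3).tolist(),round(r['score'],2)) for r in cams.mark_of(n,t)][:2])
m=np.abs(P-np.array([.64,.035,.155])); sel=(m[...,0]<.07)&(m[...,1]<.1)&(m[...,2]<.055)&(P[...,2]>.105)
Q=P[sel]; c=Q.mean(0); v=np.linalg.svd(Q-c,full_matrices=False)[2]; print(len(Q),c,v[2])
```

```text
scene label [([0.665, 0.042, 0.152], 0.58)]
scene tab [([0.71, 0.041, 0.231], 0.96), ([0.408, 0.308, 0.002], 0.36)]
scene scanner [([0.411, 0.308, 0.005], 0.73)]
scene window [([0.484, 0.327, 0.031], 0.67)]
side label [([0.663, 0.037, 0.155], 0.66)]
side tab [([0.705, 0.041, 0.233], 0.91)]
side scanner [([0.408, 0.308, 0.007], 0.92)]
side window [([0.481, 0.321, 0.031], 0.83)]
1595 [0.66617143 0.04317764 0.16023602] [ 0.90655748  0.04380888 -0.41980272]
```

View pics/side2.png

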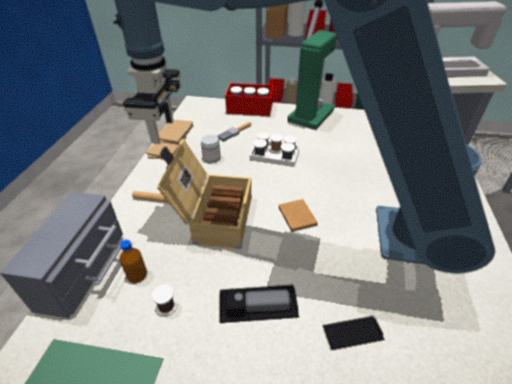

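The lid is open (fitted tilt gives θ≈2.0), with the label facing the robot at about side pixel (187,172) and the other objects in place. Now to the scanner.

Emit:
{"api": "arm_command", "payload": {"series": [{"linear":[-0.081,0.074,0],"yaw":0.18},{"linear":[-0.081,0.074,0],"yaw":0.18},{"linear":[-0.081,0.074,0],"yaw":0.18},{"linear":[-0.081,0.074,0],"yaw":0.18},{"linear":[-0.081,0.074,0],"yaw":0.18},{"linear":[-0.081,0.074,-0.03],"yaw":0.18},{"linear":[-0.081,0.074,-0.06],"yaw":0.18},{"linear":[-0.081,0.074,-0.06],"yaw":0.18},{"linear":[-0.081,0.074,-0.06],"yaw":0.18},{"linear":[0,0,0],"yaw":0}]}}

```text
time: 10.25
position: [0.4035, 0.3089, 0.2369]
orientation: [0.0, 0.992, 0.127, -0.004]
force: [-0.1, -0.1, -0.3]
opening: 0.999
grasp_force: 0.0
```

Emit:
{"api": "arm_command", "payload": {"series": [{"linear":[0,0,0],"yaw":0},{"linear":[0,0,0],"yaw":0}]}}

```text
time: 10.45
position: [0.4108, 0.3068, 0.2408]
orientation: [-0.0, 0.992, 0.124, 0.001]
force: [-0.0, -1.0, -0.4]
opening: 1.003
grasp_force: 0.0
```

Run:
```python
from h import *
s=readout.sense(); print(s['position'],2*np.arctan2(s['orientation'][2],s['orientation'][1]))
ci,im,d=shot('wrist','wrist3.png'); P=cloud(ci,d)
for t in ['scanner','window','pad']:
    print(t,[(np.round(w(ci,r['position']),4).tolist(),round(r['score'],2)) for r in cams.mark_of('wrist',t)][:2])
X,Y,Z=P[...,0],P[...,1],P[...,2]
n=(abs(X-.41)<.13)&(abs(Y-.3)<.1)
for nm,m in [('scan',n&(Z>.03)&(Z<.06)),('pad',n&(Z<.05)&(im.max(2)<80))]:
    print(nm,m.sum(),cv2.minAreaRect((P[m][:,:2]*1000).astype(np.float32)))
```

```text
[0.41078323 0.30676622 0.24080801] 0.24775730360811632
scanner [([0.4085, 0.3055, 0.0072], 0.56)]
window [([0.4807, 0.3208, 0.0305], 0.96)]
pad [([0.4081, 0.2934, 0.0011], 0.69), ([0.1851, 0.3315, -0.0021], 0.57)]
scan 5801 ((411.68994140625, 306.5577697753906), (148.91151428222656, 53.57700729370117), 13.290547370910645)
pad 8748 ((411.9088134765625, 296.9937438964844), (188.42930603027344, 88.78709411621094), 14.551295280456543)
```

View pics/wrist3.png

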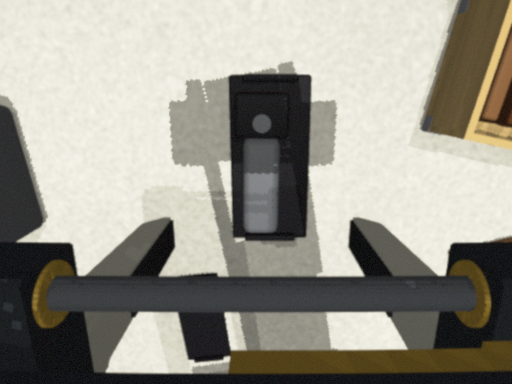

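The wrist view shows the scanner on the full-size pad, from (232,75) to (308,238), lying about 10 mm off to the +y side. The smaller look-alike is below at (203,318). Lowering to grasp.

Emit:
{"api": "arm_command", "payload": {"series": [{"linear":[0,0,-0.06],"yaw":0},{"linear":[0,0,-0.1],"yaw":0},{"linear":[0,0,-0.1],"yaw":0},{"linear":[0,0,-0.1],"yaw":0},{"linear":[0,0,-0.08],"yaw":0},{"linear":[0,0,-0.05],"yaw":0},{"linear":[0,0,-0.022],"yaw":0},{"linear":[0,0,0],"yaw":0},{"linear":[0,0,0],"yaw":0}]}}

```text
time: 11.55
position: [0.4106, 0.3071, 0.036]
orientation: [-0.0, 0.992, 0.123, 0.001]
force: [0.0, -0.5, 0.2]
opening: 0.998
grasp_force: 0.0
```

Emit:
{"api": "arm_command", "payload": {"series": [{"linear":[0,0,0],"yaw":0},{"linear":[0,0,0],"yaw":0},{"linear":[0,0,0],"yaw":0},{"linear":[0,0,0],"yaw":0},{"linear":[0,0,0],"yaw":0},{"linear":[0,0,0],"yaw":0},{"linear":[0,0,0],"yaw":0},{"linear":[0,0,0],"yaw":0}], "grip": -1, "grip_force": 25}}

```text
time: 12.35
position: [0.4095, 0.3069, 0.0351]
orientation: [0.0, 0.992, 0.124, -0.0]
force: [-0.6, 0.4, 0.2]
opening: 0.407
grasp_force: 24.9
```

Emit:
{"api": "arm_command", "payload": {"series": [{"linear":[0,0,0.02],"yaw":0},{"linear":[0,0,0.05],"yaw":0},{"linear":[0,0,0.08],"yaw":0},{"linear":[0,0,0.08],"yaw":0},{"linear":[0,0,0.08],"yaw":0},{"linear":[0,0,0.05],"yaw":0},{"linear":[0,0,0.02],"yaw":0},{"linear":[0,0,0],"yaw":0}]}}

```text
time: 13.15
position: [0.4098, 0.3071, 0.1881]
orientation: [-0.0, 0.992, 0.124, 0.001]
force: [0.1, -0.4, -1.6]
opening: 0.407
grasp_force: 24.9
```

Emit:
{"api": "arm_command", "payload": {"series": [{"linear":[0.015,-0.04,0],"yaw":-0.1},{"linear":[0.029,-0.08,0],"yaw":-0.19},{"linear":[0.029,-0.08,0],"yaw":-0.19},{"linear":[0.029,-0.08,0],"yaw":-0.19},{"linear":[0.029,-0.08,0],"yaw":-0.19},{"linear":[0.029,-0.08,0],"yaw":-0.2},{"linear":[0.029,-0.08,0],"yaw":-0.2},{"linear":[0.029,-0.08,0],"yaw":-0.2},{"linear":[0.019,-0.055,0],"yaw":-0.12},{"linear":[0.009,-0.035,-0.01],"yaw":-0.07}]}}

```text
time: 14.15
position: [0.5079, 0.0292, 0.1816]
orientation: [-0.0, 1.0, 0.024, -0.001]
force: [0.5, 0.5, -1.7]
opening: 0.403
grasp_force: 24.9
```

Emit:
{"api": "arm_command", "payload": {"series": [{"linear":[0,0,-0.035],"yaw":0},{"linear":[0,0,-0.03],"yaw":0},{"linear":[0,0,0],"yaw":0},{"linear":[0,0,0],"yaw":0},{"linear":[0,0,0],"yaw":0},{"linear":[0,0,0],"yaw":0}]}}

```text
time: 14.75
position: [0.5082, 0.0313, 0.1577]
orientation: [0.0, 1.0, 0.025, 0.001]
force: [-0.1, 0.3, -1.6]
opening: 0.408
grasp_force: 24.9
```

Run:
```python
from h import *
s=readout.sense(); print(s['time'],s['position'],2*np.arctan2(s['orientation'][2],s['orientation'][1]),s['grasp_force'])
for n in ['scene','side']:
    ci,im,d=shot(n,n+'4.png')
    for t in ['label','scanner','window','tab']:
        print(n,t,[(np.round(w(ci,r['position']),3).tolist(),round(r['score'],2)) for r in cams.mark_of(n,t)][:2])
a=cv2.imread('pics/side4.png')[90:290,100:366]; cv2.imwrite('pics/side4c.png',cv2.resize(a,(798,600)))
```

```text
14.75 [0.50821351 0.03128433 0.15766699] 0.050996732314851835 24.935250878334045
scene label [([0.664, 0.039, 0.154], 0.94), ([0.641, -0.462, -0.003], 0.59)]
scene scanner [([0.511, 0.032, 0.126], 0.77)]
scene window [([0.586, 0.034, 0.152], 0.64)]
scene tab [([0.713, 0.041, 0.23], 0.7)]
side label [([0.664, 0.033, 0.152], 0.88), ([0.56, 0.035, 0.0], 0.43)]
side scanner [([0.504, 0.032, 0.129], 0.95)]
side window [([0.582, 0.032, 0.153], 0.74)]
side tab [([0.709, 0.042, 0.233], 0.96)]
```

View pics/side4c.png

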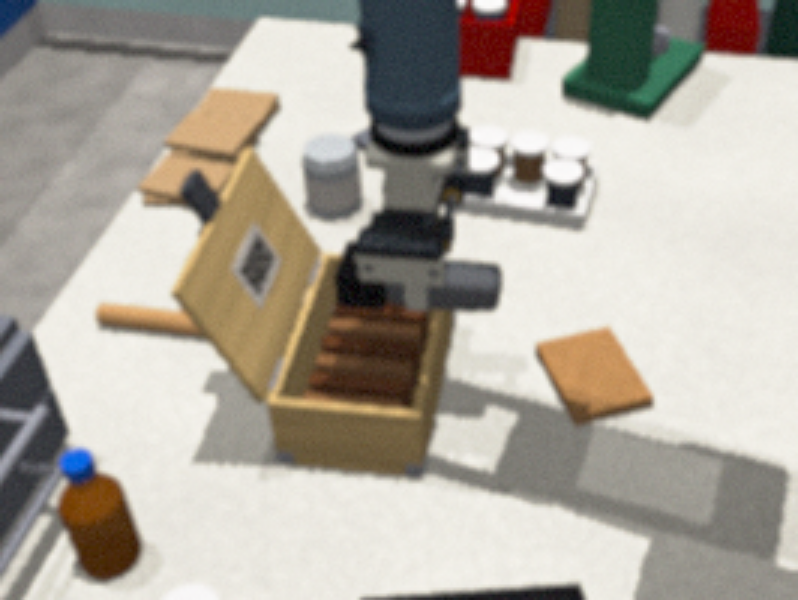

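The scanner is held level at crop (420,280), its head pointing at the label at (258,265); the window is about 80 mm from it and on axis. Holding still.

Emit:
{"api": "arm_command", "payload": {"series": [{"linear":[0,0,0],"yaw":0},{"linear":[0,0,0],"yaw":0},{"linear":[0,0,0],"yaw":0},{"linear":[0,0,0],"yaw":0},{"linear":[0,0,0],"yaw":0},{"linear":[0,0,0],"yaw":0},{"linear":[0,0,0],"yaw":0},{"linear":[0,0,0],"yaw":0},{"linear":[0,0,0],"yaw":0},{"linear":[0,0,0],"yaw":0}]}}

```text
time: 16.25
position: [0.5079, 0.0309, 0.1571]
orientation: [-0.0, 1.0, 0.025, 0.0]
force: [-0.6, 0.3, -2.0]
opening: 0.407
grasp_force: 24.9
```

Emit:
{"api": "arm_command", "payload": {"series": [{"linear":[0,0,0],"yaw":0},{"linear":[0,0,0],"yaw":0},{"linear":[0,0,0],"yaw":0},{"linear":[0,0,0],"yaw":0},{"linear":[0,0,0],"yaw":0},{"linear":[0,0,0],"yaw":0}]}}

```text
time: 16.85
position: [0.5079, 0.0309, 0.1571]
orientation: [0.0, 1.0, 0.025, -0.0]
force: [0.7, 0.6, -2.1]
opening: 0.408
grasp_force: 24.9
```

Run:
```python
from h import *
# pitch of held scanner: fit line to the grip's top seen by both cameras
yaw=.05; ax=np.array([np.cos(yaw),np.sin(yaw)])
for n in ['scene','side']:
    ci,im,d=shot(n); P=cloud(ci,d)
    for r in cams.outline_of(n,'scanner')[:1]:
        m=r['pixels']&(P[...,2]>.11)&(P[...,2]<.19); Q=P[m]; s=(Q[:,:2]-[.508,.031])@ax
        print(n,len(Q),np.percentile(s,[1,99]))
        for lo in np.arange(-.075,.075,.015):
            k=(s>lo)&(s<lo+.015)
            if k.sum()>8: print(round(lo,3),k.sum(),np.round(np.percentile(Q[k,2],[5,50,95]),4))
```

```text
scene 473 [0.00747125 0.08065786]
0.0 34 [0.1481 0.1637 0.1702]
0.015 67 [0.1418 0.1639 0.1686]
0.03 64 [0.1411 0.1693 0.1741]
0.045 105 [0.1421 0.1702 0.1744]
0.06 100 [0.1364 0.169  0.1737]
side 616 [-0.07441401  0.07346481]
-0.075 94 [0.1417 0.1623 0.1699]
-0.06 88 [0.1394 0.1654 0.1707]
-0.045 99 [0.1365 0.1641 0.1698]
-0.03 56 [0.1349 0.1566 0.1692]
-0.015 9 [0.1346 0.143  0.151 ]
0.015 33 [0.1378 0.1508 0.1612]
0.03 56 [0.1369 0.1519 0.1663]
0.045 70 [0.1356 0.1564 0.1734]
0.06 104 [0.1389 0.1704 0.1745]
```

Head top reads 0.174 and tail top 0.170, which is the listed 4 mm step, so the scanner is level and square within 0.43 rad. The hold lasted well over a second. Returning it, recentred on the pad.

Emit:
{"api": "arm_command", "payload": {"series": [{"linear":[-0.02,0,0.04],"yaw":0},{"linear":[-0.025,0.06,0.04],"yaw":0.18},{"linear":[-0.025,0.085,0],"yaw":0.21},{"linear":[-0.025,0.085,0],"yaw":0.21},{"linear":[-0.025,0.085,0],"yaw":0.21},{"linear":[-0.025,0.085,0],"yaw":0.21},{"linear":[-0.025,0.085,0],"yaw":0.21},{"linear":[-0.025,0.085,0],"yaw":0.21},{"linear":[-0.025,0.06,0],"yaw":0.21},{"linear":[-0.025,0.036,0],"yaw":0.21}]}}

```text
time: 18.05
position: [0.4092, 0.2992, 0.1891]
orientation: [-0.0, 0.99, 0.138, 0.0]
force: [0.3, -0.2, -1.3]
opening: 0.41
grasp_force: 24.9
```

Emit:
{"api": "arm_command", "payload": {"series": [{"linear":[0,0,-0.05],"yaw":0},{"linear":[0,0,-0.08],"yaw":0},{"linear":[0,0,-0.08],"yaw":0},{"linear":[0,0,-0.06],"yaw":0},{"linear":[0,0,-0.04],"yaw":0},{"linear":[0,0,0],"yaw":0},{"linear":[0,0,0],"yaw":0}]}}

```text
time: 18.75
position: [0.41, 0.2974, 0.0653]
orientation: [0.0, 0.991, 0.136, -0.0]
force: [0.2, -0.5, -0.4]
opening: 0.407
grasp_force: 24.9
```

Emit:
{"api": "arm_command", "payload": {"series": [{"linear":[0,0,-0.03],"yaw":-0.17},{"linear":[0,0,-0.025],"yaw":0},{"linear":[0,0,-0.01],"yaw":0},{"linear":[0,0,-0.005],"yaw":0},{"linear":[0,0,-0.003],"yaw":0},{"linear":[0,0,0],"yaw":0},{"linear":[0,0,0],"yaw":0}]}}

```text
time: 19.45
position: [0.4101, 0.2974, 0.0361]
orientation: [-0.0, 0.992, 0.126, 0.0]
force: [0.2, 0.2, -2.1]
opening: 0.41
grasp_force: 24.9
```

Emit:
{"api": "arm_command", "payload": {"series": [{"linear":[0,0,-0.003],"yaw":0},{"linear":[0,0,0],"yaw":0},{"linear":[0,0,0],"yaw":0}]}}

```text
time: 19.75
position: [0.4103, 0.2975, 0.035]
orientation: [-0.0, 0.992, 0.126, 0.0]
force: [0.1, -0.4, 1.4]
opening: 0.408
grasp_force: 24.9
```

Contact: the vertical force went from −2.1 to +1.4 N. Releasing and lifting off.

Emit:
{"api": "arm_command", "payload": {"series": [{"linear":[0,0,0],"yaw":0},{"linear":[0,0,0],"yaw":0},{"linear":[0,0,0],"yaw":0},{"linear":[0,0,0],"yaw":0},{"linear":[0,0,0],"yaw":0},{"linear":[0,0,0],"yaw":0},{"linear":[0,0,0],"yaw":0}], "grip": 1}}

```text
time: 20.45
position: [0.4099, 0.2973, 0.0347]
orientation: [-0.0, 0.992, 0.126, -0.0]
force: [-0.1, -0.8, 0.3]
opening: 0.958
grasp_force: 0.0
```

Emit:
{"api": "arm_command", "payload": {"series": [{"linear":[0,0,0.04],"yaw":0},{"linear":[0,0,0.09],"yaw":0},{"linear":[0,0,0.1],"yaw":0},{"linear":[0,0,0.1],"yaw":0},{"linear":[0,0,0.1],"yaw":0},{"linear":[0,0,0.08],"yaw":0},{"linear":[0,0,0],"yaw":0},{"linear":[0,0,0],"yaw":0}]}}

```text
time: 21.25
position: [0.41, 0.2974, 0.2391]
orientation: [-0.0, 0.992, 0.126, 0.001]
force: [-0.1, 0.5, 0.2]
opening: 1.004
grasp_force: 0.0
```

Run:
```python
from h import *
ci,im,d=shot('wrist','wrist5.png'); P=cloud(ci,d)
X,Y,Z=P[...,0],P[...,1],P[...,2]
n=(abs(X-.41)<.13)&(abs(Y-.3)<.1)
for nm,m in [('scan',n&(Z>.03)&(Z<.06)),('pad',n&(Z<.055)&(im.max(2)<80))]:
    print(nm,m.sum(),np.nanmedian(Z[m]),cv2.minAreaRect((P[m][:,:2]*1000).astype(np.float32)))
ci,im,d=shot('scene')
for t in ['tab','label','glue','tin','spool','mallet','brush']:
    print(t,[(np.round(w(ci,r['position']),3).tolist(),round(r['score'],2)) for r in cams.mark_of('scene',t)][:2])
print(readout.sense()['time'])
```

```text
scan 5905 0.04665224363579962 ((412.4815673828125, 297.5419921875), (148.4639129638672, 53.90220642089844), 13.42516803741455)
pad 9934 0.008740571891499738 ((411.7359313964844, 297.218505859375), (188.32252502441406, 89.30307006835938), 14.135899543762207)
tab [([0.71, 0.039, 0.231], 0.76)]
label [([0.665, 0.042, 0.151], 0.85)]
glue [([0.742, 0.271, 0.0], 0.87)]
tin [([0.692, -0.27, -0.002], 0.7), ([0.775, -0.012, -0.003], 0.26)]
spool [([0.628, 0.343, -0.004], 0.59)]
mallet [([0.774, -0.012, -0.004], 0.72)]
brush [([0.642, -0.459, -0.002], 0.69)]
21.7
```

View pics/wrist5.png

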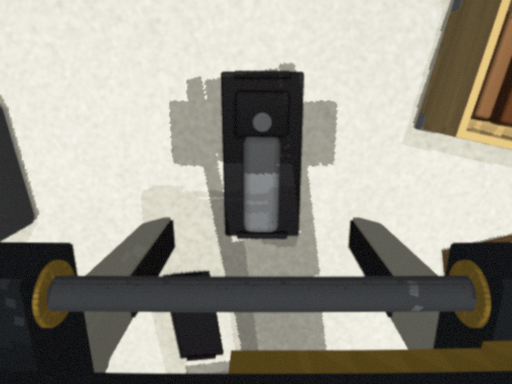

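The scanner (head at (262,115), grip at (261,183)) lies centred on its pad to about 1 mm and flat. The lid is still open and no bystander has moved.

```bash
python3 -c "
from h import *
print(workorder.close_job())"
```

```text
the job is handed in; nothing more can be done
None
```

I handed the job in at about 22 s; the hand-in returned no verdict. The lid rests open on its stop, the scanner was held about 80 mm from the label for over a second, then laid flat and centred on its pad to about 1 mm, and no bystander moved.

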